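# Stand the fallen measuring cylinder up and park it under the shelf

## Robot

A 6-joint arm with a two-finger parallel gripper is mounted at the origin on the work surface. World frame = base frame: x ahead of the robot, y to its left, z up, the work surface at z = 0. Lengths are in m, angles in rad, forces in N, time in s.
With the tool pointing down it reaches from about 0.275 to 0.825 m from the base axis. Payload 4.9 kg.
Tool frame: the origin (TCP) lies between the finger pads; the fingertips stand 11 mm ahead of it and the grasp point (between the pads) lies 8 mm behind it; z points along the fingers, y is the direction in which the jaws open and shut (so a half turn about z gives the same grasp; the last joint's range is limited). The gripper opens to 85 mm and grips with 20 to 120 N. Pads are 22 mm wide; open, the fingers measure 114 mm over their backs; the gripper's body (76 mm by 85 mm) begins 54 mm behind the grasp point. The pads swing forward as they close: fully open they stand 13 mm farther back than shut.
Start: joints at [-1.275, 0.326, -0.193, 1.052, 0, 1.437], TCP at [0.229, -0.5, 0.242] pointing down, gripper open.
Joint ranges: [-2.65, 2.65], [-0.97, 1.79], [-1.3, 1.35], [-1.93, 2.1], [-1.47, 1.37], [-3.14, 3.14]. Speed limits (rad/s): [2.57, 2.57, 3.14, 3.14, 3.14, 3.14].

## Interface

Orientations are given as a 3x3 rotation matrix whose columns are the frame's x, y, z axes.
In Python, from plant import * gives the robot as it stands. The module is installed in compiled form; this text tells all that it offers.
- The arm moves only by the shell command python3 -m handwheel 'ROWS' [FORCE]. ROWS is JSON, a list of rows, each a list of 3 entries, a list of its own where there are three numbers: the shift along the tool's x, y, z each as a share of 1 m, from -1 to 1, then the turn, a rotation vector about the tool's x, y, z each as a share of 2 pi rad, from -1 to 1, then the closure, from 0 (fully open) to 1 (shut). In form: [[[tx, ty, tz], [wx, wy, wz], jaw], ...]. A call has 1 to 10 rows; each row is the pose to reach, as a shift and turn from the pose commanded when the call began, along the tool's axes at that moment, turning the shorter way round; what a row does not reach only later rows make up. A row lasts 1/12 s, in which the tool goes at most 41.7 mm and 7.16 degrees, less where a joint would pass 70% of its speed; a pose out of reach is approached as far as the arm can. A call with a number of a shift or a turn outside -1 to 1 is refused whole. A call with a gripper value outside its range is refused whole. The fingers move at their own pace and stop on an object; FORCE is the grip in N (left out, the last holds). Time passes only in rows, so rows that repeat a pose let the fingers close. It gives the time, the measured TCP pose, the force and the opening at its end, in the units of the state.
- state(): the state, without advancing time (a new reading comes with each control period).
- snapshot(name): name is "side" or "top"; returns a dict with "frame" (420x560x3 uint8, blue, green, red), "z_map" (420x560 float32, m along the optical axis (not along the pixel's ray), 0 where there is no reading), "fovy" (degrees; the focal length in pixels is half the picture's height over the tangent of half this angle, whatever the lens; pixels are square), "cx", "cy" (the principal point, pixels), "eye" and "attitude" of the camera in the world. Camera axes: x right, y up, looking along -z (the intrinsics and any distortion apply to the point x, -y, -z); pixel columns grow to the right and rows downward; lengths in m; the calibration is good to about 2 mm. A picture is of the moment at which its call begins.
- sign_off(): hands the job in, once; it reports no verdict.
The state is a dict: "t": time; "q": joint angles; "qvel": joint speeds; "joint_efforts": joint torques, N m; "ee_pos": TCP position; "orientation": TCP orientation; "force": force on the tool from outside, world axes, zero at the start; "ft_torque": the same for the moment, N m; "finger_gap": opening from 0.0 (shut) to 1.0 (fully open).
Only numpy, scipy, OpenCV 4.12 (cv2) and the standard library are available. Lean on these libraries where they do the work, as an engineer would, in place of code of your own. Each camera call takes 0.05 s, during which the arm holds its last target. There are 200 camera calls.

## Task

The tall measuring cylinder has fallen over on the bench: tip it up over its foot until it stands upright, and put it, standing upright, wholly on the paper pad in the free bay under the glass shelf, then let go. Keep its foot at the bench all the while, never more than about 20 mm clear of it: do not pick it up and swing it through the air. Leave the other bottles, the jar and the beaker standing where they are, and do not push against the shelf unit with the robot.

Things in the scene. Friction and masses are not known exactly. Their poses are not given: they have to be found in the camera images.
- cyl_mid (a point): centre (half-way along, on the axis) of the measuring cylinder: milky white plastic, 200 mm long, 130 to 250 g, round tube 28 mm in diameter, hexagonal foot at one end, hexagonal bumper ring round its middle. It lies level on foot and ring, this point 27 mm above the bench, a 13 mm gap under the tube. x axis: along the tube from foot to mouth (up when standing); as it lies at the start, z is up
- cyl_foot (a point): centre of the underside of the cylinder's foot, 100 mm from cyl_mid along -x; at bench height when it stands. The foot is a hexagon 10 mm thick, 54 mm over the flats and 62 mm over the corners, lying on a flat; above it a 36 mm collar reaches to 20 mm from the underside. The foot points roughly to the right (-y), within about 25 degrees
- cyl_top (a point): centre of the cylinder's mouth, 100 mm from cyl_mid along +x. The bumper ring, a hexagon of the foot's size (54 mm over the flats), fixed on the tube, lies 112 to 122 mm above the foot's underside, that is 78 to 88 mm below this end; above it the tube is bare
- rack: fixed shelf unit; origin on the bench at the middle bay's centre, x away from the robot, y to the left along the unit. Three bays 90 mm wide, centres at y = -96, 0, 96 mm, open to the robot; aluminium dividers 6 mm thick, 25 mm high at y = -144, -48, 48, 144 mm from x = -20 to 60 mm; a rail 25 mm high behind them, x = 60 to 70 mm
- pad_mid (a point): centre of the thin white paper pad on the bench (84 x 88 mm, under 1 mm thick, no obstacle) that fills the free bay; it is in any one of the three bays; its axes are those of the shelf unit
- jar_mid (a point): clear screw-top jar, 58 mm diameter, 85 mm high, standing in one of the bays; point half-way up its axis
- flask_mid (a point): amber glass bottle, 54 mm diameter, 125 mm high, standing in another bay; point half-way up its axis
- wash_mid (a point): grey plastic bottle with black cap, 50 mm diameter, 120 mm high, standing on the bench in front of the bays; point half-way up its axis
- beaker_mid (a point): glass beaker, 64 mm diameter at the rim, 80 mm high, standing beside the lying cylinder on the side away from the robot; point half-way up its axis
- board_mid (a point): middle of the underside of the shelf unit's glass board, 345 mm above the bench; axes as the unit's. In the unit's frame the board covers x = -50 to 65, y = -184 to 184 mm, over all the bays, with boxes on it up to 395 mm above the bench. Two posts (30 x 16 mm) carry it at x = 30 to 60, y = -169 and 169 mm, on foot plates 30 mm wide from x = -15 to 75 mm
Mind the look-alikes: they are no part of the job. Of the things that look like the part that bears cyl_mid, take the one that is farthest to the robot's right at the start.

How it is judged:
By the outcome, as a careful person would: the job done as asked, in the order asked, and still so for the second after the job is handed in, with the robot touching nothing.
It also fails if it takes over 64 s, if anything falls off the work surface, if the arm or the gripper's body presses on something with over 40 N, if the wrist force passes 120 N, or if a joint passes its speed limit or range.

## Working session

There is one attempt and no reset: what is moved stays moved. The work goes in short steps, Python scripts to look and compute and a shell command to move; the robot and the scene stay as the last step left them, time stands still between calls to the robot, and variables do not carry over. Pictures are saved under pics/ and viewed, about 8 in all and at most 12, crops included, and the job is handed in when it is done.

```bash
mkdir -p pics
cat > h.py <<'E'
from plant import *
import numpy as np, cv2
def snap(n,f=None):
    s=snapshot(n)
    if f: cv2.imwrite('pics/'+f,s['frame'])
    return s
def K(s): return 210/np.tan(np.radians(s['fovy'])/2)
def cloud(s):
    z=s['z_map'];f=K(s);v,u=np.mgrid[0:420,0:560]
    p=np.stack([(u-s['cx'])/f*z,-(v-s['cy'])/f*z,-z],-1)
    return p@np.array(s['attitude']).T+np.array(s['eye'])
def ray(s,u,v,h):
    d=np.array(s['attitude'])@np.array([(u-s['cx'])/K(s),-(v-s['cy'])/K(s),-1]);e=np.array(s['eye'])
    return e+d*(h-e[2])/d[2]
E
python3 - <<'E'
from h import *
for n in('top','side'):
    s=snap(n,n+'0.png');print({k:v for k,v in s.items() if k not in('frame','z_map')})
    np.savez(n+'0.npz',**s)
print(state())
a=[cv2.imread('pics/%s0.png'%n) for n in('top','side')]
E
```

```text
{'fovy': 45.02459001180347, 'cx': 271.11766066257746, 'cy': 204.89730385201665, 'eye': array([0.37507637, 0.12297822, 1.54041041]), 'attitude': array([[-0.02925835,  0.99649709, -0.07834219],
       [-0.9995588 , -0.02956903, -0.00280832],
       [-0.00511498,  0.07822546,  0.99692257]])}
{'fovy': 49.67959510666931, 'cx': 289.80711394444376, 'cy': 207.80137538910012, 'eye': array([0.334377  , 0.85306244, 1.07324405]), 'attitude': array([[-0.98135919,  0.14418773, -0.12705916],
       [-0.19216379, -0.74544399,  0.63826823],
       [-0.00268504,  0.65078657,  0.75925597]])}
{'t': 0.1, 'q': array([-1.27521143e+00,  3.26883335e-01, -1.93488828e-01,  1.05198892e+00,
        9.26689829e-06,  1.43658426e+00]), 'qvel': array([-1.40701116e-03, -2.80789979e-03,  1.26548337e-03, -2.80329646e-04,
       -8.73596228e-05, -5.51393147e-04]), 'joint_efforts': array([-1.64023269e-03, -4.44239187e+01,  2.63038427e+01,  7.85163429e-03,
       -2.55922587e-04, -1.28295113e-06]), 'ee_pos': array([ 0.22903659, -0.49948948,  0.24157085]), 'orientation': array([[ 9.09050423e-01,  4.16685888e-01, -4.46947702e-04],
       [ 4.16686070e-01, -9.09049212e-01,  1.49959556e-03],
       [ 2.18562852e-04, -1.54944486e-03, -9.99998776e-01]]), 'force': array([ 0.24164579, -0.06553517,  0.61996493]), 'ft_torque': array([ 0.01338484,  0.01308008, -0.02416842]), 'finger_gap': 0.9970381010268909}
```

View pics/top0.png

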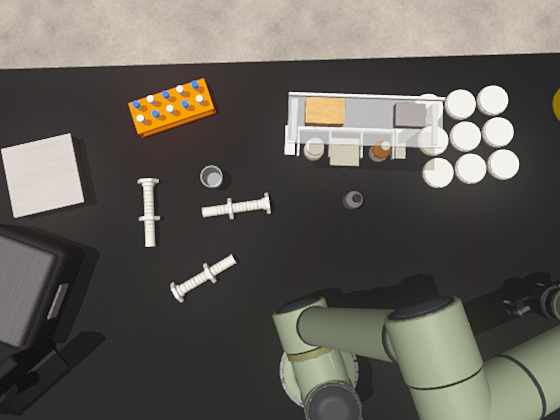

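View pics/side0.png

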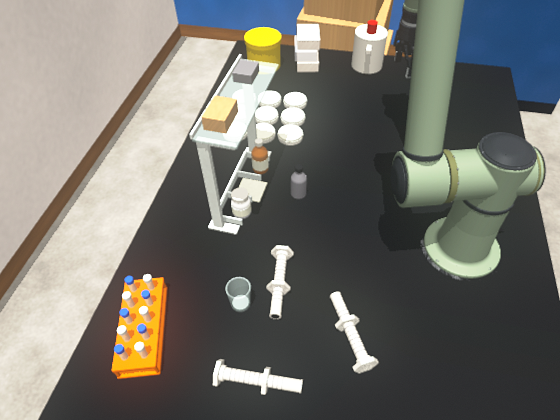

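Top view: the lying target cylinder has its foot at (268,204) and mouth at (203,212). The beaker is at (211,177). The jar (314,149) and amber bottle (380,151) leave the middle bay free, with the pad at (344,153). The wash bottle is at (353,200). The two look-alikes are farther left.

```bash
cat > m.py <<'E'
from h import *
s=dict(np.load('top0.npz'));c=cloud(s);im=s['frame'].astype(int)
m=np.zeros((420,560),bool);m[190:222,197:275]=1
m&=(im.min(2)>110)
P=c[m];print('cyl',m.sum(),np.percentile(P[:,2],[5,50,95]))
# tube axis from rays at height ~ local z
xy=P[:,:2];mu=xy.mean(0);d=np.linalg.svd(xy-mu)[2][0] if 0 else np.linalg.eigh(np.cov(xy.T))[1][:,1]
if d[1]<0:d=-d
t=(xy-mu)@d;print('dir',d,np.degrees(np.arctan2(d[1],d[0])),'ext',t.min(),t.max(),'mid',mu+d*(t.min()+t.max())/2)
n=np.array([-d[1],d[0]]);w=(xy-mu)@n
for a in np.arange(t.min(),t.max(),.012):
    k=(t>=a)&(t<a+.012);print(round(a-t.min(),3),w[k].min().round(4),w[k].max().round(4),P[k,2].max().round(4))
print('plain ray ends',ray(s,268,204,.027),ray(s,203,212,.027))
for nm,u,v,h in[('pad',344,153,0),('jar',314,149,.085),('amber',380,150,.125),('wash',353,199,.12),('beaker',211,177,.08)]:
    print(nm,ray(s,u,v,h),c[v,u])
hm=cv2.resize(s['frame'][85:225,190:460],None,fx=2.96,fy=2.96,interpolation=cv2.INTER_CUBIC);cv2.imwrite('pics/topc.png',hm)
E
python3 m.py
```

```text
cyl 758 [0.00047661 0.03831371 0.05384284]
dir [-0.10776636  0.99417625] 96.1865718920781 ext -0.096634746557307 0.11234640453538554 mid [0.4890731  0.23602204]
0.0 -0.0308 0.0285 0.0621
0.012 -0.0343 0.0152 0.0488
0.024 -0.0152 0.0117 0.0441
0.036 -0.0145 0.0112 0.0462
0.048 -0.0137 0.0118 0.0452
0.06 -0.0149 0.0128 0.0452
0.072 -0.0134 0.0121 0.0436
0.084 -0.0142 0.0121 0.0501
0.096 -0.014 0.0113 0.0448
0.108 -0.0305 0.0284 0.0586
0.12 -0.0344 0.029 0.0598
0.132 -0.0128 0.0121 0.0431
0.144 -0.0139 0.0118 0.0476
0.156 -0.013 0.0118 0.0451
0.168 -0.0142 0.0124 0.0443
0.18 -0.0129 0.0124 0.0479
0.192 -0.0144 0.0125 0.0488
0.204 -0.0178 0.0096 0.0046
plain ray ends [0.49697939 0.13650115 0.027     ] [0.47872889 0.3317859  0.027     ]
pad [ 0.64933874 -0.10116254  0.        ] [ 0.64824827 -0.10027136  0.00612466]
jar [ 0.64857634 -0.00221719  0.085     ] [ 0.64881741 -0.00232754  0.0837172 ]
amber [ 0.63257443 -0.18482942  0.125     ] [ 0.63852526 -0.19194291  0.09228961]
wash [ 0.49649658 -0.10368448  0.12      ] [ 0.49726377 -0.10511663  0.11102521]
beaker [0.5762935  0.29931345 0.08      ] [0.58619361 0.30798934 0.00814618]
```

View pics/topc.png

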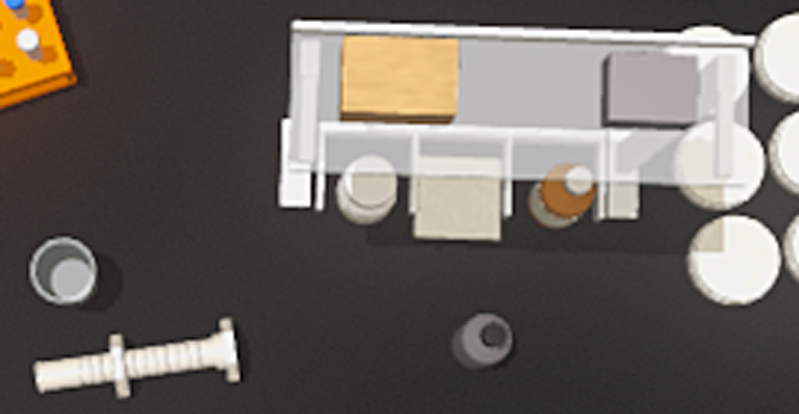

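```bash
cat > m2.py <<'E'
from h import *
R2=[]
for nm in('top','side'):
    s=dict(np.load(nm+'0.npz'));c=cloud(s);im=s['frame'].astype(int)
    m=(im.min(2)>110)&(c[...,2]>.012)&(c[...,2]<.07)&(np.abs(c[...,0]-.489)<.06)&(np.abs(c[...,1]-.236)<.13)
    P=c[m]
    th=np.radians(96);d=np.array([np.cos(th),np.sin(th)]);mu=np.array([.489,.236])
    for _ in range(3):
        n=np.array([-d[1],d[0]]);t=(P[:,:2]-mu)@d;w=(P[:,:2]-mu)@n
        k=(abs(w)<.018); A=np.polyfit(t[k],w[k],1); d=d+n*A[0];d/=np.linalg.norm(d);mu=mu+n*A[1]
    t=(P[:,:2]-mu)@d;w=(P[:,:2]-mu)@np.array([-d[1],d[0]])
    r=np.sort(t[(abs(w)>.02)&(t>0-.03)]);f=np.sort(t[(abs(w)>.02)&(t<-.06)]);
    print(nm,'ang',np.degrees(np.arctan2(d[1],d[0])),'mu',mu,'ring',np.percentile(r,[5,50,95]),'foot',np.percentile(f,[5,50,95]),'ends',np.percentile(t,[.5,99.5]),'bench',np.median(c[230:240,100:130][...,2]))
    if nm=='top':
        q=lambda u,v,h:ray(s,190+u/2.96,85+v/2.96,h)[:2].round(4)
        print('div fronts',[q(u,v,.025) for u,v in((320,210),(413,214),(508,217),(601,221))])
        print('pad front corners',q(413,236,0),q(500,240,0),'board front corners',q(292,171,.345),q(745,186,.345))
        for lab,rng,h in(('wash',(.10,.13),0),):
            mm=(c[...,2]>.07)&(c[...,2]<.14)&(abs(c[...,0]-.5)<.05)&(abs(c[...,1]+.105)<.05);print('wash',c[mm].mean(0),c[mm].min(0),c[mm].max(0))
        mm=(c[...,2]>.06)&(c[...,2]<.1)&(abs(c[...,0]-.58)<.06)&(abs(c[...,1]-.3)<.06);print('beaker',c[mm].min(0),c[mm].max(0))
    else:
        m=(c[...,2]<.006)&(im.min(2)>130)&(abs(c[...,0]-.65)<.08)&(abs(c[...,1]+.1)<.045)
        Q=c[m];print('pad side',m.sum(),Q.min(0),Q.max(0),Q.mean(0))
        print('sidepx of pad guess',[ (np.argwhere(m).min(0)),np.argwhere(m).max(0)])
        cv2.imwrite('pics/sidec.png',cv2.resize(s['frame'][110:310,190:340],None,fx=3,fy=3,interpolation=cv2.INTER_CUBIC))
E
python3 m2.py
```

```text
top ang 96.38120710126118 mu [0.48961233 0.23606449] ring [0.00853698 0.0131479  0.01696848] foot [-0.10277599 -0.09824731 -0.09468181] ends [-0.10292537  0.09410207] bench 5.972740487281136e-05
div fronts [array([0.6401, 0.0414]), array([ 0.6331, -0.0533]), array([ 0.6271, -0.15  ]), array([ 0.6201, -0.2445])]
pad front corners [ 0.6143 -0.0554] [ 0.6074 -0.1452] board front corners [0.6166 0.0801] [ 0.5933 -0.284 ]
wash [ 0.5000402  -0.11152197  0.09251257] [ 0.47669812 -0.13758381  0.07002466] [ 0.52413943 -0.09030224  0.12492538]
beaker [0.54958896 0.26678251 0.06010192] [0.61230139 0.32911695 0.08691472]
side ang 96.12231076395703 mu [0.4884586  0.23594276] ring [0.01089621 0.01840678 0.02061506] foot [-0.10086661 -0.09412453 -0.09103413] ends [-0.10252617  0.09820526] bench -0.7493950392918353
pad side 375 [ 0.61067245 -0.14496564 -0.00575582] [ 0.71643149 -0.05504366  0.0059727 ] [ 0.64713166 -0.10867321  0.00140175]
sidepx of pad guess [array([177, 228]), array([201, 266])]
```

```bash
python3 -m handwheel '[[[0,0,0],[0,0,-0.17],0],[[0,0,0],[0,0,-0.17],0],[[0,0,0],[0,0,-0.17],0],[[0,0,0],[0,0,-0.17],0],[[0,0,0],[0,0,-0.17],0],[[0,0,0],[0,0,-0.17],0],[[0,0,0],[0,0,-0.17],0],[[0,0,0],[0,0,-0.17],0],[[0,0,0],[0,0,-0.17],0],[[0,0,0],[0,0,-0.17],0]]' 40; python3 -c "
from h import *
s=state();print(s['q'],s['t'])"
```

```text
t: 0.93
ee_pos: [0.2291, -0.4997, 0.2418]
orientation: [[0.072, 0.997, -0.0], [0.997, -0.072, 0.001], [0.001, -0.0, -1.0]]
force: [-0.5, -0.6, 0.4]
finger_gap: 0.999
[-1.27517758e+00  3.26623330e-01 -1.93127808e-01  1.05199454e+00
 -1.20081822e-05  3.67427765e-01] 0.9333
```

View pics/sidec.png

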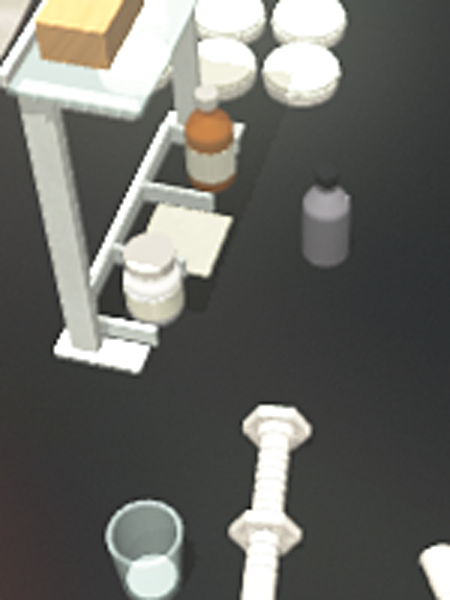

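Measured:
- Rack yaw is about -4° and the pad centre is about (0.652,-0.103).
- The cylinder mid is (0.489,0.234), axis at 96.3°, ring and foot consistent with the given sizes.
- The wash bottle is at (0.50,-0.108), the jar at (0.649,-0.002), and the beaker's near edge is at x≈0.549.

Plan: grasp the bare tube with the tool tilted 45° towards the foot and tip it by 90°. Then yaw so the tool points forward and 45° down, and slide round the wash bottle onto the pad.

```bash
cat >> h.py <<'E'
from scipy.spatial.transform import Rotation as Ro
def rel(g,R,show=True):
    """grasp point g, orientation R -> shift, turn share from the present pose"""
    s=state();R0=np.array(s['orientation']);p=np.array(g)+.008*R[:,2]
    sh=R0.T@(p-s['ee_pos']);w=Ro.from_matrix(R0.T@R).as_rotvec()/2/np.pi
    if show: print('shift',sh.round(4),'turn',w.round(4),'deg',round(np.linalg.norm(w)*360,1))
    return sh,w
def tool(az,th):
    """tool for a tube lying with mouth azimuth az(deg), leaning th towards foot; (tip by el: see tip)"""
    d=np.array([np.cos(np.radians(az)),np.sin(np.radians(az)),0]);z=np.array([0,0,1]);c,s=np.cos(np.radians(th)),np.sin(np.radians(th))
    a=-c*z-s*d;x=-c*d+s*z
    return np.column_stack([x,np.cross(a,x),a])
E
python3 -m handwheel '[[[0.458,0.097,-0.04],[0,0,-0.15],0.35],[[0.458,0.097,-0.04],[0,0,-0.15],0.35],[[0.458,0.097,-0.04],[0,0,-0.15],0.35],[[0.458,0.097,-0.04],[0,0,-0.15],0.35],[[0.458,0.097,-0.04],[0,0,-0.15],0.35],[[0.458,0.097,-0.04],[0,0,-0.15],0.35],[[0.458,0.097,-0.04],[0,0,-0.15],0.35],[[0.458,0.097,-0.04],[0,0,-0.15],0.35],[[0.458,0.097,-0.04],[0,0,-0.15],0.35],[[0.458,0.097,-0.04],[0,0,-0.15],0.35]]'
python3 - <<'E'
from h import *
R=tool(96.3,45);g=np.array([.4828,.2917,.027])
rel(g-.13*R[:,2],R);print(state()['q'])
E
```

```text
t: 1.77
ee_pos: [0.3444, -0.0993, 0.278]
orientation: [[-0.762, 0.647, 0.001], [0.647, 0.762, -0.0], [-0.001, 0.0, -1.0]]
force: [1.3, 0.1, -0.0]
finger_gap: 0.649
shift [0.2104 0.4468 0.1647] turn [ 0.1471  0.0586 -0.3555] deg 140.1
[-4.87514831e-01 -6.45494983e-02 -5.57973157e-01  1.07682602e+00
  7.72881731e-05  2.16592075e-01]
```

```bash
python3 -m handwheel '[[[0.21,0.447,0.1],[0.147,0.0586,-0.3555],0.35],[[0.21,0.447,0.1],[0.147,0.0586,-0.3555],0.35],[[0.21,0.447,0.1],[0.147,0.0586,-0.3555],0.35],[[0.21,0.447,0.1],[0.147,0.0586,-0.3555],0.35],[[0.21,0.447,0.1],[0.147,0.0586,-0.3555],0.35],[[0.21,0.447,0.1],[0.147,0.0586,-0.3555],0.35],[[0.21,0.447,0.1],[0.147,0.0586,-0.3555],0.35],[[0.21,0.447,0.1],[0.147,0.0586,-0.3555],0.35],[[0.21,0.447,0.1],[0.147,0.0586,-0.3555],0.35],[[0.21,0.447,0.1],[0.147,0.0586,-0.3555],0.35]]'
python3 - <<'E'
from h import *
R=tool(96.3,45);g=np.array([.4828,.2917,.027])
rel(g-.13*R[:,2],R);print(state()['q'])
E
```

```text
t: 2.6
ee_pos: [0.4505, 0.2954, 0.1942]
orientation: [[-0.848, -0.482, -0.22], [-0.369, 0.835, -0.409], [0.381, -0.265, -0.886]]
force: [2.0, -0.8, 0.5]
finger_gap: 0.647
shift [-0.0805  0.0789  0.0331] turn [ 0.0713  0.0286 -0.1727] deg 68.1
[ 0.56685491  0.68884665  0.16441063  1.47513541 -0.22854845  0.14840055]
```

```bash
python3 -m handwheel '[[[-0.0805,0.0789,0.033],[0.0713,0.0286,-0.1727],0.35],[[-0.0805,0.0789,0.033],[0.0713,0.0286,-0.1727],0.35],[[-0.0805,0.0789,0.033],[0.0713,0.0286,-0.1727],0.35],[[-0.0805,0.0789,0.033],[0.0713,0.0286,-0.1727],0.35],[[-0.0805,0.0789,0.033],[0.0713,0.0286,-0.1727],0.35],[[-0.0805,0.0789,0.033],[0.0713,0.0286,-0.1727],0.35],[[-0.0805,0.0789,0.033],[0.0713,0.0286,-0.1727],0.35],[[-0.0805,0.0789,0.033],[0.0713,0.0286,-0.1727],0.35],[[-0.0805,0.0789,0.033],[0.0713,0.0286,-0.1727],0.35],[[-0.0805,0.0789,0.033],[0.0713,0.0286,-0.1727],0.35]]'
python3 - <<'E'
from h import *
R=tool(96.3,45);g=np.array([.4828,.2917,.027])
rel(g-.13*R[:,2],R);rel(g,R);print(state()['q'])
E
```

```text
t: 3.43
ee_pos: [0.4726, 0.3758, 0.1132]
orientation: [[0.078, -0.994, 0.077], [-0.703, -0.11, -0.703], [0.707, 0.001, -0.707]]
force: [-1.2, 0.4, 0.3]
finger_gap: 0.649
shift [-0.0011 -0.0009 -0.0011] turn [ 0.0001 -0.      0.0001] deg 0.1
shift [-0.0011 -0.001   0.1289] turn [ 0.0001 -0.      0.0001] deg 0.1
[ 0.81183111  0.98472822  0.38278267  1.54281654 -0.56985697 -0.69678812]
```

Reached exactly. I'll look before descending.

Run:
```python
from h import *
a=snap('side');b=snap('top')
cv2.imwrite('pics/pre.png',np.hstack([cv2.resize(a['frame'][200:420,190:430],(480,440)),cv2.resize(b['frame'][150:300,150:260],(320,440))]))
```

```text
(no output)
```

View pics/pre.png

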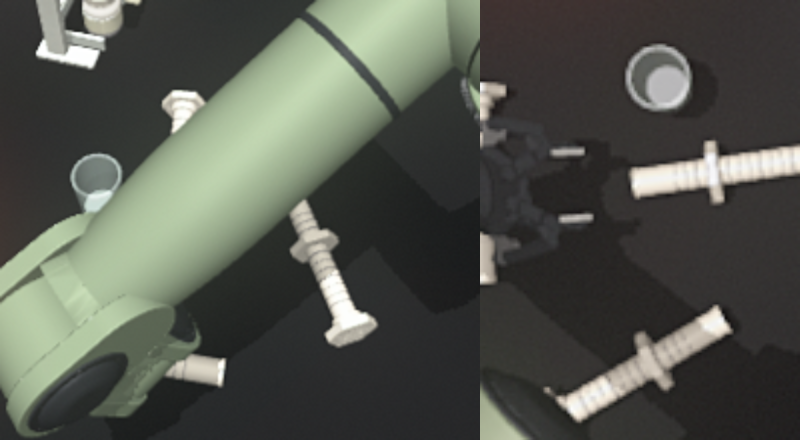

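Top view: the fingers (568,152 and 575,218 in the crop) straddle the tube axis and are clear of the beaker. The wrist hangs near the left look-alike, so I'll check its height before descending.

Run:
```python
from h import *
a=snap('side');c=cloud(a);im=a['frame'].astype(int)
m=(c[...,2]>.04)&(c[...,1]>.36)&(c[...,1]<.75)&(c[...,0]>.25)&(c[...,0]<.62)
m[:330]=0
for y0 in np.arange(.36,.74,.03):
    k=m&(c[...,1]>=y0)&(c[...,1]<y0+.03)
    P=c[k]
    if len(P)>5: print(round(y0,2),len(P),'z',np.percentile(P[:,2],[1,10,50]).round(3),'x',np.percentile(P[:,0],[2,98]).round(3))
```

```text
0.36 60 z [0.04  0.04  0.041] x [0.253 0.283]
0.39 45 z [0.04  0.041 0.045] x [0.251 0.264]
0.42 40 z [0.04  0.041 0.048] x [0.251 0.398]
0.48 94 z [0.04  0.04  0.042] x [0.383 0.435]
0.54 102 z [0.311 0.321 0.343] x [0.371 0.415]
0.57 1251 z [0.33  0.351 0.479] x [0.379 0.513]
0.6 2955 z [0.307 0.356 0.464] x [0.41  0.542]
0.63 2286 z [0.312 0.416 0.457] x [0.435 0.547]
0.66 1316 z [0.393 0.417 0.445] x [0.45  0.514]
0.69 33 z [0.407 0.41  0.424] x [0.491 0.496]
```

Wrist is at z>0.3, so there is plenty of clearance. Descend and grip.

```bash
python3 -m handwheel '[[[-0.001,-0.001,0.03],[0,0,0],0.35],[[-0.001,-0.001,0.06],[0,0,0],0.35],[[-0.001,-0.001,0.09],[0,0,0],0.35],[[-0.001,-0.001,0.11],[0,0,0],0.35],[[-0.001,-0.001,0.12],[0,0,0],0.35],[[-0.001,-0.001,0.128],[0,0,0],0.35],[[-0.001,-0.001,0.128],[0,0,0],0.35],[[-0.001,-0.001,0.128],[0,0,0],0.35]]'
python3 -m handwheel '[[[0,0,0],[0,0,0],0.6],[[0,0,0],[0,0,0],0.7],[[0,0,0],[0,0,0],0.8],[[0,0,0],[0,0,0],1],[[0,0,0],[0,0,0],1],[[0,0,0],[0,0,0],1],[[0,0,0],[0,0,0],1],[[0,0,0],[0,0,0],1],[[0,0,0],[0,0,0],1],[[0,0,0],[0,0,0],1]]' 70
python3 - <<'E'
from h import *
a=snap('side');b=snap('top')
cv2.imwrite('pics/grip.png',np.hstack([cv2.resize(a['frame'][200:420,190:430],(480,440)),cv2.resize(b['frame'][150:300,150:280],(320,440))]))
E
```

```text
t: 4.25
ee_pos: [0.4847, 0.2863, 0.0232]
orientation: [[0.072, -0.995, 0.075], [-0.705, -0.104, -0.702], [0.706, -0.002, -0.709]]
force: [-0.5, 0.0, 0.6]
finger_gap: 0.648
t: 5.08
ee_pos: [0.4847, 0.2874, 0.0238]
orientation: [[0.073, -0.994, 0.077], [-0.705, -0.106, -0.701], [0.705, -0.003, -0.709]]
force: [-0.9, 4.9, 5.6]
finger_gap: 0.306
```

View pics/grip.png

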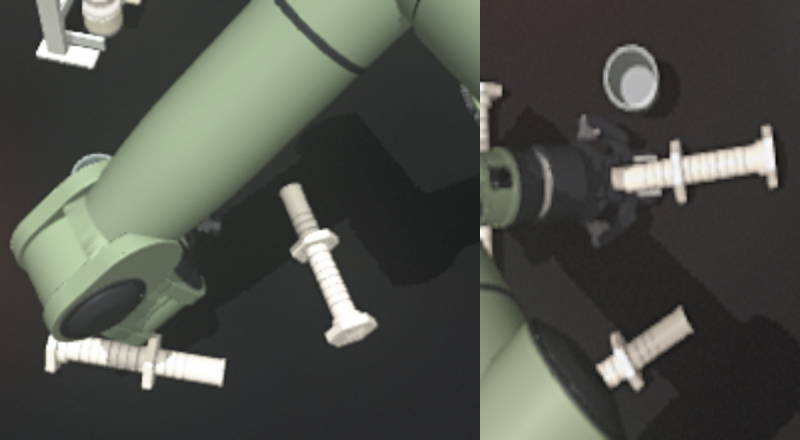

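Gripped (opening ≈26 mm on the 28 mm tube). The beaker is untouched. Next I'll work out the tipping rows about the foot's lower edge.

```bash
cat > tip.py <<'E'
from h import *
import sys
a0,a1,n,lift=map(float,sys.argv[1:5]) # from present tip angle to a1
az=np.radians(96.3);d=np.array([np.cos(az),np.sin(az),0]);k=np.cross(d,[0,0,1])
s=state();R0=np.array(s['orientation']);p0=np.array(s['ee_pos'])
P=np.array([.500,.1346,0])
for i in range(1,int(n)+1):
    f=i/n;r=Ro.from_rotvec(k*np.radians((a1-a0)*f)).as_matrix()
    p=P+r@(p0-P)+[0,0,lift*f]
    w=Ro.from_matrix(R0.T@r@R0).as_rotvec()/2/np.pi
    print((R0.T@(p-p0)).round(4).tolist(),w.round(4).tolist())
E
python3 tip.py 0 45 10 .003
```

```text
[0.0103, -0.0, -0.0071] [-0.0001, -0.0125, -0.0]
[0.0211, -0.0001, -0.0133] [-0.0001, -0.025, -0.0]
[0.0324, -0.0001, -0.0187] [-0.0002, -0.0375, -0.0]
[0.044, -0.0002, -0.0232] [-0.0002, -0.05, -0.0]
[0.056, -0.0003, -0.0268] [-0.0003, -0.0625, -0.0]
[0.0681, -0.0003, -0.0294] [-0.0004, -0.075, -0.0]
[0.0804, -0.0004, -0.0312] [-0.0004, -0.0875, -0.0]
[0.0928, -0.0004, -0.0319] [-0.0005, -0.1, -0.0]
[0.1052, -0.0005, -0.0317] [-0.0005, -0.1125, -0.0001]
[0.1176, -0.0005, -0.0306] [-0.0006, -0.125, -0.0001]
```

```bash
python3 -m handwheel '[[[0.0103,0,-0.0071],[0,-0.0125,0],1],[[0.0211,0,-0.0133],[0,-0.025,0],1],[[0.0324,0,-0.0187],[0,-0.0375,0],1],[[0.044,0,-0.0232],[0,-0.05,0],1],[[0.056,0,-0.0268],[0,-0.0625,0],1],[[0.0681,0,-0.0294],[0,-0.075,0],1],[[0.0804,0,-0.0312],[0,-0.0875,0],1],[[0.0928,0,-0.0319],[0,-0.1,0],1],[[0.1052,0,-0.0317],[0,-0.1125,0],1],[[0.1176,0,-0.0306],[0,-0.125,0],1]]'
python3 tip.py 45 90 10 0
python3 - <<'E'
from h import *
a=snap('side');b=snap('top')
print(state()['q'])
cv2.imwrite('pics/t45.png',np.hstack([cv2.resize(a['frame'][200:420,190:430],(480,440)),cv2.resize(b['frame'][150:300,150:280],(320,440))]))
E
```

```text
t: 6.02
ee_pos: [0.4902, 0.2248, 0.1283]
orientation: [[0.106, -0.994, 0.001], [-0.994, -0.106, 0.006], [-0.006, -0.002, -1.0]]
force: [1.4, -0.5, -1.9]
finger_gap: 0.309
[0.0103, -0.0001, -0.0068] [-0.0, -0.0125, 0.0]
[0.0211, -0.0001, -0.0127] [-0.0001, -0.025, 0.0]
[0.0324, -0.0002, -0.0178] [-0.0001, -0.0375, 0.0001]
[0.044, -0.0002, -0.022] [-0.0002, -0.05, 0.0001]
[0.0559, -0.0003, -0.0253] [-0.0002, -0.0625, 0.0001]
[0.068, -0.0003, -0.0276] [-0.0003, -0.075, 0.0001]
[0.0803, -0.0004, -0.0289] [-0.0003, -0.0875, 0.0002]
[0.0926, -0.0004, -0.0293] [-0.0004, -0.1, 0.0002]
[0.1049, -0.0005, -0.0288] [-0.0004, -0.1125, 0.0002]
[0.1172, -0.0005, -0.0272] [-0.0005, -0.125, 0.0002]
[ 0.2863947   0.4079963  -0.3862908   0.77338999  0.0018698  -1.38457283]
```

View pics/t45.png

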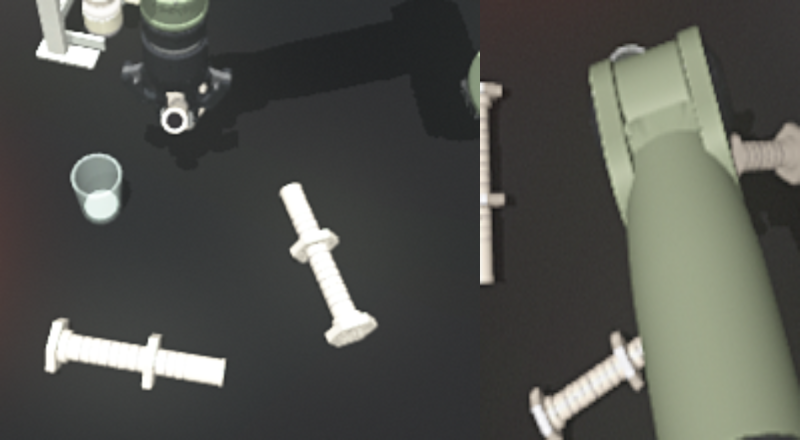

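Half-way: the mouth is at (176,120) in the side crop, held in the gripper with the beaker untouched. Continue.

```bash
python3 -m handwheel '[[[0.0103,0,-0.0068],[0,-0.0125,0],1],[[0.0211,0,-0.0127],[0,-0.025,0],1],[[0.0324,0,-0.0178],[0,-0.0375,0],1],[[0.044,0,-0.022],[0,-0.05,0],1],[[0.056,0,-0.0253],[0,-0.0625,0],1],[[0.068,0,-0.0276],[0,-0.075,0],1],[[0.0803,0,-0.0289],[0,-0.0875,0],1],[[0.0926,0,-0.0293],[0,-0.1,0],1],[[0.1049,0,-0.0288],[0,-0.1125,0],1],[[0.1172,0,-0.0272],[0,-0.125,0],1]]'
python3 - <<'E'
from h import *
a=snap('side');b=snap('top')
print(state()['q'],state()['ft_torque'])
cv2.imwrite('pics/t90.png',np.hstack([cv2.resize(a['frame'][110:330,190:430],(480,440)),cv2.resize(b['frame'][150:300,200:310],(320,440))]))
E
```

```text
t: 6.95
ee_pos: [0.5031, 0.1083, 0.1552]
orientation: [[0.075, -0.994, -0.074], [-0.699, -0.105, 0.707], [-0.711, -0.002, -0.703]]
force: [-1.7, -1.1, 3.2]
finger_gap: 0.308
[-0.32784499  0.56237892 -0.33973314  1.06968531  0.70641886 -2.14572634] [0.93049676 0.57897376 0.35782576]
```

View pics/t90.png

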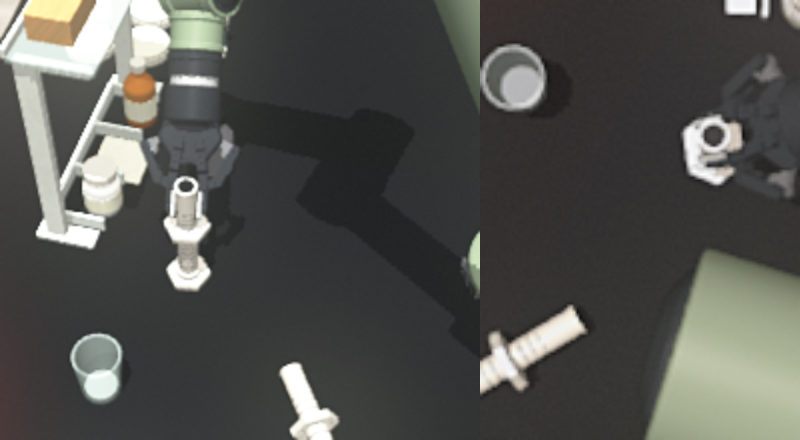

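Upright in the grip: mouth (186,187), foot (187,272) in the side crop, foot about 3 mm clear. Next: yaw to point forward while moving towards the gap.

```bash
cat > yaw.py <<'E'
from h import *
import sys
dpsi,dx,dy,dz,n=map(float,sys.argv[1:6])
s=state();R0=np.array(s['orientation']);p0=np.array(s['ee_pos']);g0=p0-.008*R0[:,2]
print('grasp',g0.round(4),'az',np.degrees(np.arctan2(R0[1,2],R0[0,2])).round(1),'q',np.round(s['q'],2),'t',s['t'])
for i in range(1,int(n)+1):
    f=i/n;r=Ro.from_rotvec([0,0,np.radians(dpsi*f)]).as_matrix()
    p=g0+np.array([dx,dy,dz])*f+r@(p0-g0)
    print((R0.T@(p-p0)).round(4).tolist(),Ro.from_matrix(R0.T@r@R0).as_rotvec().__truediv__(2*np.pi).round(4).tolist())
E
python3 yaw.py -50 0 0 0 10
```

```text
grasp [0.5044 0.1013 0.1606] az 95.8 q [-0.33  0.56 -0.34  1.07  0.71 -2.15] t 7.05
[0.0, -0.0005, -0.0] [0.0099, -0.0, 0.0097]
[0.0001, -0.001, -0.0001] [0.0198, -0.0001, 0.0195]
[0.0001, -0.0015, -0.0001] [0.0297, -0.0001, 0.0292]
[0.0002, -0.002, -0.0002] [0.0397, -0.0001, 0.0389]
[0.0004, -0.0024, -0.0004] [0.0496, -0.0002, 0.0486]
[0.0005, -0.0029, -0.0005] [0.0595, -0.0002, 0.0584]
[0.0007, -0.0033, -0.0007] [0.0694, -0.0003, 0.0681]
[0.0009, -0.0037, -0.001] [0.0793, -0.0003, 0.0778]
[0.0012, -0.004, -0.0012] [0.0892, -0.0003, 0.0875]
[0.0014, -0.0044, -0.0015] [0.0991, -0.0004, 0.0973]
```

```bash
python3 -m handwheel '[[[0,-0.0005,0],[0.0099,0,0.0097],1],[[0,-0.001,0],[0.0198,0,0.0195],1],[[0,-0.0015,0],[0.0297,0,0.0292],1],[[0,-0.002,0],[0.0397,0,0.0389],1],[[0,-0.0024,0],[0.0496,0,0.0486],1],[[0.0005,-0.0029,-0.0005],[0.0595,0,0.0584],1],[[0.0007,-0.0033,-0.0007],[0.0694,0,0.0681],1],[[0.0009,-0.0037,-0.001],[0.0793,0,0.0778],1],[[0.0012,-0.004,-0.0012],[0.0892,0,0.0875],1],[[0.0014,-0.0044,-0.0015],[0.0991,0,0.0973],1]]'
python3 yaw.py -50 0.067 -0.04 0 10
```

```text
t: 7.88
ee_pos: [0.5068, 0.1082, 0.1551]
orientation: [[-0.487, -0.718, 0.498], [-0.506, 0.696, 0.509], [-0.712, -0.003, -0.702]]
force: [-0.1, 1.0, -0.9]
finger_gap: 0.309
grasp [0.5028 0.1041 0.1607] az 45.7 q [-0.32  0.18 -1.   -0.03  0.69 -0.96] t 7.8833
[-0.0012, -0.0081, 0.0013] [0.0099, 0.0, 0.0097]
[-0.0024, -0.0162, 0.0025] [0.0198, 0.0001, 0.0195]
[-0.0036, -0.0243, 0.0038] [0.0297, 0.0001, 0.0292]
[-0.0047, -0.0323, 0.0049] [0.0396, 0.0002, 0.039]
[-0.0058, -0.0404, 0.0061] [0.0495, 0.0002, 0.0487]
[-0.0069, -0.0484, 0.0072] [0.0593, 0.0003, 0.0585]
[-0.008, -0.0564, 0.0083] [0.0692, 0.0003, 0.0682]
[-0.009, -0.0644, 0.0094] [0.0791, 0.0004, 0.078]
[-0.01, -0.0724, 0.0105] [0.089, 0.0004, 0.0877]
[-0.011, -0.0803, 0.0115] [0.0989, 0.0005, 0.0975]
```

```bash
python3 -m handwheel '[[[-0.0012,-0.0081,0.0013],[0.0099,0,0.0097],1],[[-0.0024,-0.0162,0.0025],[0.0198,0,0.0195],1],[[-0.0036,-0.0243,0.0038],[0.0297,0,0.0292],1],[[-0.0047,-0.0323,0.0049],[0.0396,0,0.039],1],[[-0.0058,-0.0404,0.0061],[0.0495,0,0.0487],1],[[-0.0069,-0.0484,0.0072],[0.0593,0,0.0585],1],[[-0.008,-0.0564,0.0083],[0.0692,0,0.0682],1],[[-0.009,-0.0644,0.0094],[0.0791,0,0.078],1],[[-0.01,-0.0724,0.0105],[0.089,0,0.0877],1],[[-0.011,-0.0803,0.0115],[0.099,0,0.0975],1]]'
python3 yaw.py 0 0 0 0 1
```

```text
t: 8.72
ee_pos: [0.5766, 0.0641, 0.1554]
orientation: [[-0.697, 0.071, 0.714], [0.047, 0.997, -0.054], [-0.716, -0.004, -0.698]]
force: [2.4, -0.5, -1.9]
finger_gap: 0.308
grasp [0.5709 0.0645 0.161 ] az -4.3 q [ 0.02  0.21 -1.08 -0.52 -0.07  0.06] t 8.7167
[0.0, 0.0, 0.0] [0.0, 0.0, 0.0]
```

```bash
cat > chk.py <<'E'
from h import *
import sys
x,y=map(float,sys.argv[1:3]);tag=sys.argv[3]
for nm in('side','top'):
    s=snap(nm);c=cloud(s);im=s['frame'].astype(int)
    m=(im.min(2)>95)&(np.ptp(im,axis=2)<60)&(np.hypot(c[...,0]-x,c[...,1]-y)<.05)&(c[...,2]>-.01)&(c[...,2]<.21)
    for lo,hi in((0,.013),(.022,.06),(.06,.108),(.11,.125),(.127,.165),(.165,.196),(.196,.21)):
        k=m&(c[...,2]>=lo)&(c[...,2]<hi);P=c[k]
        if len(P)>8:print(nm,lo,hi,len(P),'x',np.percentile(P[:,0],[3,97]).round(4),'y',np.percentile(P[:,1],[3,97]).round(4))
    if nm=='side': a=cv2.resize(s['frame'][110:330,190:430],(480,440))
    else: b=cv2.resize(s['frame'][90:260,240:364],(320,440))
cv2.imwrite('pics/%s.png'%tag,np.hstack([a,b]))
E
python3 chk.py .571 .0645 c1
```

```text
side 0 0.013 136 x [0.5423 0.5961] y [0.0429 0.0939]
side 0.022 0.06 85 x [0.5556 0.5809] y [0.0604 0.0788]
side 0.06 0.108 77 x [0.5573 0.581 ] y [0.0649 0.0802]
side 0.11 0.125 122 x [0.5462 0.598 ] y [0.065  0.0943]
side 0.127 0.165 40 x [0.5606 0.5883] y [0.0733 0.0896]
side 0.165 0.196 87 x [0.5587 0.5834] y [0.0475 0.0877]
side 0.196 0.21 66 x [0.5602 0.586 ] y [0.051  0.0798]
top 0.11 0.125 38 x [0.5518 0.6013] y [0.0507 0.0907]
top 0.127 0.165 34 x [0.5538 0.5916] y [0.0444 0.0833]
top 0.165 0.196 45 x [0.5602 0.5815] y [0.0386 0.0897]
top 0.196 0.21 71 x [0.5388 0.588 ] y [0.0495 0.0773]
```

View pics/c1.png

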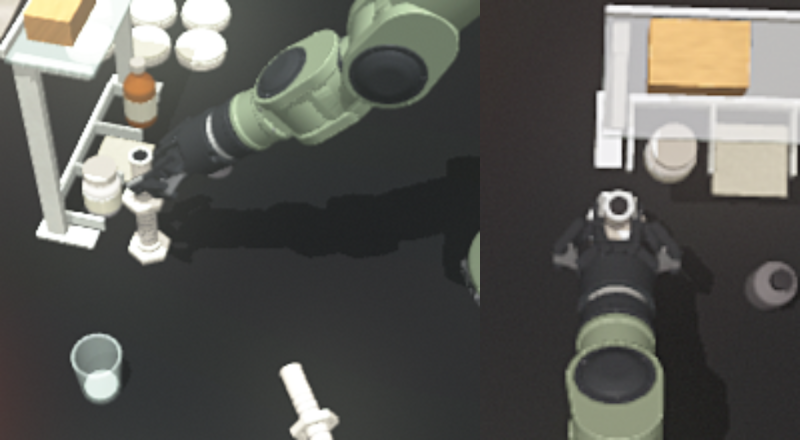

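Upright to about 1° (mouth leans forward slightly), foot centre about (0.569,0.068), with clear gaps to the jar (670,150) and wash bottle (772,285). Move sideways between them, correcting the lean.

```bash
python3 -m handwheel '[[[-0.0008,-0.017,0.0009],[0,-0.0015,0],1],[[-0.0016,-0.034,0.0018],[0,-0.0028,0],1],[[-0.0024,-0.051,0.0028],[0,-0.0028,0],1],[[-0.0032,-0.068,0.0037],[0,-0.0028,0],1],[[-0.004,-0.085,0.0046],[0,-0.0028,0],1],[[-0.0048,-0.102,0.0055],[0,-0.0028,0],1],[[-0.0056,-0.119,0.0064],[0,-0.0028,0],1],[[-0.0064,-0.136,0.0074],[0,-0.0028,0],1],[[-0.0072,-0.153,0.0083],[0,-0.0028,0],1],[[-0.008,-0.1695,0.0092],[0,-0.0028,0],1]]'
python3 -m handwheel '[[[0,0,0],[0,0,0],1]]'
python3 yaw.py 0 0.08 -0.003 0 1; sed -i 's/90:260,240:364/90:260,280:404/' chk.py; python3 chk.py .571 -.104 c2
```

```text
t: 9.65
ee_pos: [0.576, -0.1074, 0.1548]
orientation: [[-0.686, 0.067, 0.725], [0.042, 0.998, -0.052], [-0.726, -0.005, -0.687]]
force: [0.8, 1.7, 0.4]
finger_gap: 0.305
t: 9.73
ee_pos: [0.5765, -0.1099, 0.1551]
orientation: [[-0.685, 0.072, 0.725], [0.044, 0.997, -0.057], [-0.727, -0.007, -0.687]]
force: [0.6, -0.5, -1.1]
finger_gap: 0.306
grasp [ 0.5707 -0.1095  0.1606] az -4.5 q [-0.45  0.22 -1.08 -0.51  0.27 -0.27] t 9.7333
[-0.055, 0.0027, 0.0581] [0.0, 0.0, 0.0]
side 0 0.013 147 x [0.545 0.617] y [-0.1292 -0.0801]
side 0.022 0.06 75 x [0.5576 0.5842] y [-0.1121 -0.093 ]
side 0.06 0.108 75 x [0.5585 0.5832] y [-0.1068 -0.0937]
side 0.11 0.125 122 x [0.5458 0.5979] y [-0.1136 -0.0803]
side 0.127 0.165 45 x [0.5601 0.5889] y [-0.1035 -0.0882]
side 0.165 0.196 84 x [0.5524 0.5822] y [-0.141 -0.083]
side 0.196 0.21 55 x [0.5482 0.5852] y [-0.1264 -0.0905]
top 0 0.013 49 x [0.5467 0.6183] y [-0.1072 -0.0802]
top 0.11 0.125 57 x [0.5495 0.5986] y [-0.1272 -0.0814]
top 0.127 0.165 30 x [0.5569 0.5902] y [-0.1215 -0.0845]
top 0.165 0.196 54 x [0.5517 0.5819] y [-0.1274 -0.0679]
top 0.196 0.21 69 x [0.5363 0.5854] y [-0.1213 -0.0943]
```

View pics/c2.png

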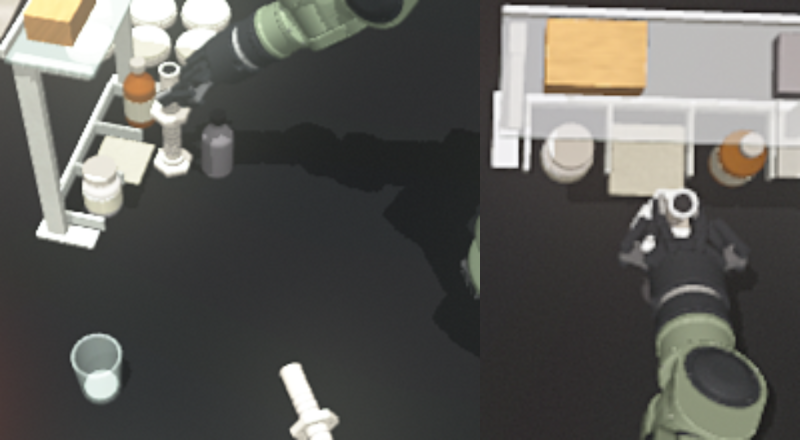

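Foot ≈(0.5715,-0.106), between pad and wash bottle, touching neither. Advance 81 mm into the bay.

```bash
python3 -m handwheel '[[[-0.007,0.001,0.0074],[0,0,0],1],[[-0.014,0.0022,0.0148],[0,0,0],1],[[-0.021,0.0033,0.0222],[0,0,0],1],[[-0.028,0.0044,0.0296],[0,0,0],1],[[-0.035,0.0055,0.037],[0,0,0],1],[[-0.042,0.0066,0.0443],[0,0,0],1],[[-0.049,0.0077,0.0517],[0,0,0],1],[[-0.0554,0.0088,0.0585],[0,0,0],1],[[-0.0554,0.0088,0.0585],[0,0,0],1]]'
python3 yaw.py 0 0 0 -0.003 1;  python3 chk.py .652 -.104 c3
```

```text
t: 10.58
ee_pos: [0.6598, -0.1035, 0.1559]
orientation: [[-0.684, 0.067, 0.726], [0.042, 0.998, -0.053], [-0.728, -0.006, -0.685]]
force: [-0.3, 0.1, 2.3]
finger_gap: 0.306
grasp [ 0.654  -0.1031  0.1614] az -4.2 q [-0.36  0.33 -0.9  -0.45  0.21 -0.2 ] t 10.5833
[0.0022, 0.0, 0.0021] [0.0, 0.0, 0.0]
side 0 0.013 197 x [0.6197 0.6885] y [-0.1468 -0.0682]
side 0.022 0.06 92 x [0.6035 0.6656] y [-0.1473 -0.0719]
side 0.06 0.108 116 x [0.6111 0.6408] y [-0.1065 -0.0864]
side 0.11 0.125 69 x [0.6158 0.669 ] y [-0.1092 -0.0719]
side 0.127 0.165 85 x [0.6169 0.6698] y [-0.1046 -0.0771]
side 0.165 0.196 94 x [0.6368 0.6693] y [-0.1243 -0.08  ]
side 0.196 0.21 40 x [0.63   0.6708] y [-0.144 -0.088]
top 0 0.013 27 x [0.6184 0.6778] y [-0.0953 -0.0611]
top 0.022 0.06 10 x [0.6059 0.664 ] y [-0.0865 -0.0551]
top 0.11 0.125 9 x [0.6276 0.6448] y [-0.1225 -0.0787]
top 0.127 0.165 25 x [0.633  0.6431] y [-0.1162 -0.0918]
top 0.165 0.196 11 x [0.631  0.6413] y [-0.1309 -0.0978]
```

View pics/c3.png

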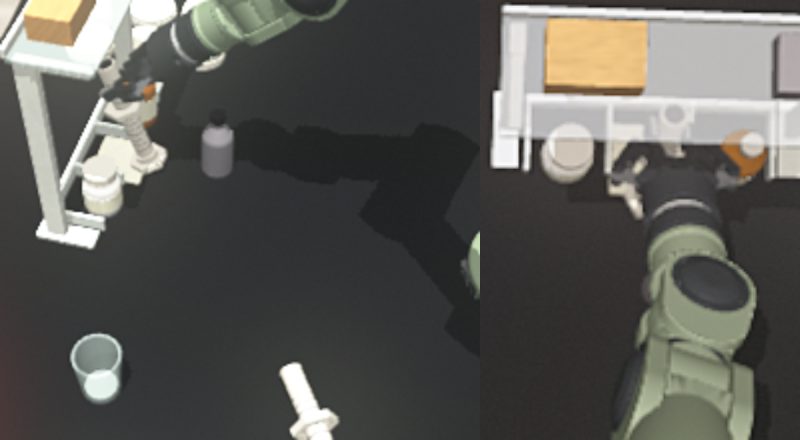

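Side view: the foot lagged during the forward slide. Mouth is at (110,68), foot at (148,158), so the tube has pivoted in the pads and leans forward. Nothing else was touched. Measure the lean and mend it.

```bash
cat > lean.py <<'E'
from h import *
s=snap('side');c=cloud(s);im=s['frame'].astype(int)
g=np.array(state()['ee_pos'])-.008*np.array(state()['orientation'])[:,2]
for v,u in((158,148),(155,146)): print('foot ray',ray(s,190+u/2,110+v/2,.006))
# tube pixels between foot and ring
m=(im.min(2)>90)&(np.ptp(im,axis=2)<60)&(abs(c[...,1]+.095)<.03)&(abs(c[...,0]-.64)<.06)
for z in np.arange(0.0,.21,.015):
    k=m&(c[...,2]>=z)&(c[...,2]<z+.015);k[:, :235]=0
    if k.sum()>6:print(round(z,3),k.sum(),np.percentile(c[k],[5,50,95],axis=0)[:,:2].round(4).tolist(),np.argwhere(k).mean(0).round(0))
print(g)
cv2.imwrite('pics/lean.png',cv2.resize(s['frame'][125:210,215:310],None,fx=6,fy=6,interpolation=cv2.INTER_CUBIC))
E
python3 lean.py
```

```text
foot ray [ 0.60968475 -0.1064548   0.006     ]
foot ray [ 0.61435828 -0.11227535  0.006     ]
0.0 150 [[0.6018, -0.122], [0.6425, -0.0937], [0.6829, -0.0708]] [190. 253.]
0.015 111 [[0.5849, -0.1176], [0.5987, -0.0888], [0.6231, -0.0752]] [189. 265.]
0.03 46 [[0.5986, -0.1064], [0.6071, -0.0922], [0.6242, -0.087]] [185. 263.]
0.045 36 [[0.6066, -0.1041], [0.615, -0.0912], [0.6294, -0.0878]] [182. 260.]
0.06 35 [[0.6113, -0.1019], [0.6192, -0.0917], [0.6348, -0.0855]] [178. 258.]
0.075 36 [[0.6141, -0.1027], [0.6227, -0.0915], [0.6385, -0.0889]] [174. 257.]
0.09 33 [[0.619, -0.1047], [0.6266, -0.0906], [0.6386, -0.0856]] [171. 256.]
0.105 29 [[0.6247, -0.1058], [0.6543, -0.0862], [0.6666, -0.0755]] [167. 248.]
0.12 114 [[0.6156, -0.1028], [0.6346, -0.0877], [0.6608, -0.0744]] [165. 252.]
0.135 19 [[0.6364, -0.0925], [0.6452, -0.0907], [0.6563, -0.0858]] [161. 249.]
0.15 12 [[0.6622, -0.0907], [0.6656, -0.0853], [0.6703, -0.0795]] [156. 241.]
0.165 31 [[0.6463, -0.1196], [0.6545, -0.0905], [0.6649, -0.0781]] [151. 245.]
0.18 56 [[0.6389, -0.1195], [0.6498, -0.0928], [0.6672, -0.0807]] [147. 246.]
0.195 40 [[0.6494, -0.113], [0.6569, -0.096], [0.6707, -0.0871]] [143. 244.]
[ 0.65267781 -0.10326628  0.16151341]
```

View pics/lean.png

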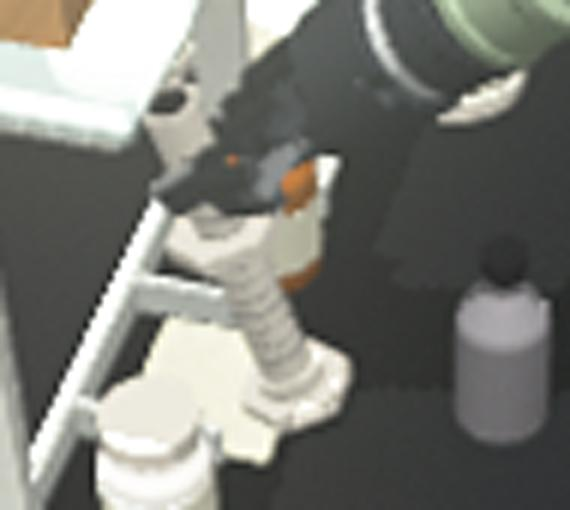

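The lean is about 18.5° and the foot's front edge was rubbing. That was my twelfth picture, so from here I check by numbers. Lift 6 mm, grip harder, and pitch the tool back by 18.5° about the grasp point.

```bash
python3 -m handwheel '[[[-0.0022,0,-0.002],[0,0,0],1],[[-0.0044,0,-0.0041],[0,0,0],1],[[-0.0048,0,-0.0042],[0,-0.0085,0],1],[[-0.0052,0,-0.0042],[0,-0.017,0],1],[[-0.0056,0,-0.0043],[0,-0.0255,0],1],[[-0.006,0,-0.0043],[0,-0.034,0],1],[[-0.0064,0,-0.0044],[0,-0.0425,0],1],[[-0.0069,0,-0.0045],[0,-0.0514,0],1],[[-0.0069,0,-0.0045],[0,-0.0514,0],1]]' 110
python3 yaw.py 0 0 0 0 1; python3 lean.py
```

```text
t: 11.48
ee_pos: [0.657, -0.1041, 0.1602]
orientation: [[-0.423, 0.07, 0.903], [0.026, 0.998, -0.066], [-0.906, -0.004, -0.424]]
force: [-0.5, 0.9, -2.4]
finger_gap: 0.296
grasp [ 0.6498 -0.1035  0.1635] az -4.2 q [-0.4   0.55 -1.14 -1.24  0.29 -0.15] t 11.4833
[0.0, 0.0, 0.0] [0.0, 0.0, 0.0]
foot ray [ 0.60968475 -0.1064548   0.006     ]
foot ray [ 0.61435828 -0.11227535  0.006     ]
0.0 157 [[0.6124, -0.119], [0.6305, -0.0927], [0.6892, -0.0692]] [191. 255.]
0.015 82 [[0.6325, -0.1154], [0.651, -0.0941], [0.6787, -0.0802]] [186. 250.]
0.03 29 [[0.6407, -0.106], [0.6492, -0.0938], [0.6635, -0.0893]] [183. 250.]
0.045 30 [[0.6399, -0.1081], [0.6478, -0.0954], [0.6631, -0.0901]] [179. 250.]
0.06 31 [[0.6406, -0.0999], [0.6538, -0.0928], [0.6652, -0.0886]] [176. 249.]
0.075 30 [[0.6398, -0.0994], [0.6485, -0.094], [0.6635, -0.0887]] [173. 249.]
0.09 20 [[0.6393, -0.1003], [0.6468, -0.0921], [0.6586, -0.0875]] [170. 249.]
0.105 18 [[0.6268, -0.0921], [0.6435, -0.0827], [0.6706, -0.0746]] [168. 249.]
0.12 118 [[0.6291, -0.1046], [0.6525, -0.0901], [0.6769, -0.076]] [164. 247.]
0.135 19 [[0.6404, -0.095], [0.6469, -0.0902], [0.6555, -0.0867]] [160. 248.]
0.15 8 [[0.6441, -0.1059], [0.6632, -0.0857], [0.669, -0.0772]] [156. 243.]
0.165 48 [[0.635, -0.1177], [0.6498, -0.088], [0.6661, -0.0797]] [152. 247.]
0.18 53 [[0.6147, -0.1194], [0.642, -0.0923], [0.661, -0.0769]] [148. 250.]
0.195 96 [[0.5853, -0.1186], [0.6383, -0.0973], [0.6599, -0.0726]] [144. 255.]
[ 0.64994513 -0.10346689  0.16323805]
```

Upright now within about 1°, tube centre about (0.652,-0.103), matching the pad centre. Lower gently.

```bash
python3 -m handwheel '[[[0.0009,0,0.0004],[0,0,0],1],[[0.0018,0,0.0008],[0,0,0],1],[[0.0018,0,0.0008],[0,0,0],1]]'
python3 -m handwheel '[[[0.0009,0,0.0004],[0,0,0],1],[[0.0018,0,0.0008],[0,0,0],1],[[0.0018,0,0.0008],[0,0,0],1]]'
python3 - <<'E'
from h import *
s=snap('side');c=cloud(s);im=s['frame'].astype(int)
m=(np.ptp(im,axis=2)<60)&(im.min(2)>90)&(c[...,0]>.618)&(c[...,0]<.69)&(c[...,1]>-.09)&(c[...,1]<-.068)
for z in np.arange(0,.024,.004):
    k=m&(c[...,2]>=z)&(c[...,2]<z+.004)
    if k.sum():print(z.round(3),k.sum(),np.percentile(c[k],[5,95],axis=0)[:,:2].round(4).tolist())
E
```

```text
t: 11.78
ee_pos: [0.6597, -0.1044, 0.1625]
orientation: [[-0.419, 0.069, 0.905], [0.023, 0.998, -0.066], [-0.908, -0.006, -0.42]]
force: [-0.4, 0.1, -2.1]
finger_gap: 0.297
t: 12.03
ee_pos: [0.6593, -0.1043, 0.1601]
orientation: [[-0.419, 0.069, 0.905], [0.023, 0.998, -0.065], [-0.908, -0.006, -0.42]]
force: [0.1, 0.7, -1.2]
finger_gap: 0.293
0.0 30 [[0.6207, -0.0878], [0.6512, -0.0689]]
0.004 7 [[0.622, -0.0874], [0.6536, -0.0784]]
0.008 9 [[0.6343, -0.0873], [0.6545, -0.0795]]
0.012 16 [[0.6396, -0.0896], [0.6616, -0.0782]]
0.016 2 [[0.6444, -0.0888], [0.6628, -0.0857]]
0.02 4 [[0.6505, -0.0887], [0.6628, -0.0865]]
```

```bash
for i in 1 2; do python3 -m handwheel '[[[0.0009,0,0.0004],[0,0,0],1],[[0.0009,0,0.0004],[0,0,0],1],[[0.0009,0,0.0004],[0,0,0],1]]' | grep -E 'ee_pos|force|t:'; done
```

```text
t: 12.33
ee_pos: [0.6591, -0.1043, 0.1585]
force: [0.5, 0.9, -0.5]
t: 12.58
ee_pos: [0.6593, -0.1043, 0.1578]
force: [0.1, 0.7, -0.4]
```

```bash
for i in 1 2; do python3 -m handwheel '[[[0.0009,0,0.0004],[0,0,0],1],[[0.0009,0,0.0004],[0,0,0],1],[[0.0009,0,0.0004],[0,0,0],1]]' | grep -E 'ee_pos|force|t:'; done; python3 lean.py | awk 'NR>2'
```

```text
t: 12.83
ee_pos: [0.6597, -0.1044, 0.1576]
force: [1.0, -0.4, 3.7]
t: 13.08
ee_pos: [0.6602, -0.1045, 0.1576]
force: [-0.5, 0.4, 6.6]
0.0 179 [[0.6143, -0.1212], [0.6365, -0.0937], [0.6839, -0.07]] [190. 254.]
0.015 48 [[0.6426, -0.1075], [0.6537, -0.095], [0.6719, -0.0862]] [186. 249.]
0.03 27 [[0.6434, -0.1044], [0.6508, -0.0946], [0.6628, -0.0899]] [183. 250.]
0.045 30 [[0.643, -0.106], [0.6517, -0.0949], [0.6663, -0.0903]] [179. 249.]
0.06 31 [[0.6429, -0.1026], [0.6518, -0.0938], [0.6663, -0.0912]] [176. 249.]
0.075 30 [[0.6429, -0.1014], [0.6537, -0.0939], [0.6652, -0.0902]] [173. 248.]
0.09 13 [[0.6434, -0.0995], [0.6502, -0.0935], [0.6573, -0.0885]] [171. 249.]
0.105 37 [[0.6292, -0.1002], [0.654, -0.0834], [0.6818, -0.0749]] [167. 246.]
0.12 102 [[0.633, -0.1016], [0.6554, -0.0904], [0.6774, -0.0754]] [164. 246.]
0.135 15 [[0.6449, -0.0948], [0.6518, -0.091], [0.6653, -0.0863]] [160. 247.]
0.15 13 [[0.6413, -0.1159], [0.668, -0.0881], [0.6727, -0.0785]] [155. 243.]
0.165 54 [[0.6379, -0.1199], [0.6496, -0.0898], [0.6651, -0.0813]] [151. 247.]
0.18 47 [[0.6318, -0.1213], [0.6454, -0.0923], [0.6628, -0.0835]] [147. 248.]
0.195 97 [[0.5842, -0.1165], [0.6397, -0.0965], [0.664, -0.0734]] [144. 255.]
[ 0.65296168 -0.10394     0.16087678]
```

Foot is down (6.6 N up) and the tube vertical to well under 1°. Open part-way and check before backing off.

```bash
python3 -m handwheel '[[[0,0,0],[0,0,0],0.65],[[0,0,0],[0,0,0],0.55],[[0,0,0],[0,0,0],0.45],[[0,0,0],[0,0,0],0.35],[[0,0,0],[0,0,0],0.35],[[0,0,0],[0,0,0],0.35],[[0,0,0],[0,0,0],0.35],[[0,0,0],[0,0,0],0.35]]' 20
python3 lean.py | awk 'NR>2&&NR<10'
```

```text
t: 13.8
ee_pos: [0.659, -0.1043, 0.1555]
orientation: [[-0.42, 0.069, 0.905], [0.024, 0.998, -0.065], [-0.907, -0.006, -0.421]]
force: [0.0, -0.0, -0.3]
finger_gap: 0.648
0.0 174 [[0.6131, -0.1213], [0.634, -0.0924], [0.6832, -0.0686]] [190. 254.]
0.015 50 [[0.6412, -0.109], [0.6541, -0.0954], [0.6739, -0.0882]] [186. 249.]
0.03 32 [[0.6441, -0.1069], [0.6537, -0.0957], [0.6676, -0.0919]] [182. 249.]
0.045 27 [[0.6447, -0.1034], [0.6528, -0.0946], [0.667, -0.0908]] [179. 249.]
0.06 32 [[0.6442, -0.1027], [0.6545, -0.0954], [0.6687, -0.0916]] [176. 248.]
0.075 33 [[0.644, -0.105], [0.6531, -0.0951], [0.666, -0.091]] [172. 248.]
0.09 13 [[0.6466, -0.1014], [0.6534, -0.0949], [0.6638, -0.0925]] [170. 248.]
```

Standing free. Back off.

```bash
python3 -m handwheel '[[[0,0,-0.01],[0,0,0],0.35],[[0,0,-0.025],[0,0,0],0.35],[[0,0,-0.045],[0,0,0],0.35],[[0,0,-0.07],[0,0,0],0.35],[[0,0,-0.1],[0,0,0],0.35],[[0,0,-0.13],[0,0,0],0.35],[[0,0,-0.16],[0,0,0],0.35],[[0,0,-0.18],[0,0,0],0.35],[[0,0,-0.18],[0,0,0],0.35],[[0,0,-0.18],[0,0,0],0.35]]'
python3 - <<'E'
from h import *
import json
for nm in('side','top'):
    s=snap(nm,'end_%s.png'%nm);c=cloud(s);im=s['frame'].astype(int)
    m=(np.ptp(im,axis=2)<60)&(im.min(2)>90)&(abs(c[...,1]+.105)<.034)&(abs(c[...,0]-.655)<.034)
    for lo,hi in((.002,.012),(.022,.06),(.06,.108),(.112,.124),(.13,.165),(.165,.195),(.195,.21)):
        P=c[m&(c[...,2]>=lo)&(c[...,2]<hi)]
        if len(P)>5:print(nm,lo,len(P),np.percentile(P,[5,95],axis=0)[:,:2].round(4).tolist())
    o=dict(np.load(nm+'0.npz'));df=np.abs(im-o['frame'].astype(int)).max(2)>40
    # did neighbours move? compare depth-based positions
    c0=cloud(o)
    for n,x,y,r,lo,hi in(('jar',.649,-.002,.04,.06,.1),('amber',.64,-.197,.035,.06,.14),('wash',.5,-.108,.04,.05,.14),('beaker',.581,.298,.045,.06,.1)):
        f=lambda q:q[(np.hypot(q[...,0]-x,q[...,1]-y)<r)&(q[...,2]>lo)&(q[...,2]<hi)]
        A,B=f(c0),f(c)
        if len(A)>5 and len(B)>5: print(nm,n,len(A),len(B),np.median(A,0).round(4),np.median(B,0).round(4))
E
```

```text
t: 14.68
ee_pos: [0.5258, -0.1085, 0.2636]
orientation: [[-0.455, 0.058, 0.888], [0.025, 0.998, -0.053], [-0.89, -0.002, -0.456]]
force: [-1.1, 0.0, -0.9]
finger_gap: 0.65
side 0.002 97 [[0.6235, -0.1277], [0.6817, -0.0796]]
side 0.022 81 [[0.6444, -0.107], [0.6678, -0.0908]]
side 0.06 76 [[0.6442, -0.1057], [0.6672, -0.0904]]
side 0.112 134 [[0.6321, -0.1208], [0.6832, -0.0784]]
side 0.13 83 [[0.6443, -0.1033], [0.6678, -0.0905]]
side 0.165 73 [[0.6444, -0.1054], [0.6673, -0.0904]]
side 0.195 47 [[0.6446, -0.1181], [0.6693, -0.0919]]
side jar 269 265 [0.6555 0.004  0.0843] [0.6549 0.0046 0.0841]
side amber 282 258 [ 0.6413 -0.1891  0.0872] [ 0.6404 -0.1886  0.0899]
side wash 278 283 [ 0.4982 -0.1015  0.0837] [ 0.4985 -0.1014  0.083 ]
side beaker 279 289 [0.5795 0.2966 0.0748] [0.5802 0.2956 0.0747]
top 0.002 123 [[0.6227, -0.1307], [0.6677, -0.0758]]
top 0.022 17 [[0.6417, -0.1115], [0.6589, -0.093]]
top 0.112 79 [[0.6326, -0.1274], [0.6493, -0.0868]]
top 0.13 10 [[0.6447, -0.1114], [0.6477, -0.0992]]
top jar 182 181 [ 0.6495 -0.0039  0.0838] [ 0.6498 -0.0046  0.084 ]
top amber 198 204 [ 0.6359 -0.1939  0.0873] [ 0.6353 -0.1945  0.0868]
top wash 242 80 [ 0.4988 -0.1091  0.0852] [ 0.5012 -0.1168  0.0831]
top beaker 138 141 [0.586  0.3037 0.0773] [0.5859 0.3051 0.0772]
```

```bash
python3 -m handwheel '[[[0,0,-0.01],[0,0,0],0.35],[[0,0,-0.01],[0,0,0],0.35],[[0,0,-0.01],[0,0,0],0.35]]'|head -2; python3 -c "
from plant import *
print(sign_off())"
```

```text
t: 15.03
ee_pos: [0.5188, -0.1082, 0.2664]
the job is handed in; nothing more can be done
None
```

The measuring cylinder is standing upright on the paper pad in the middle bay. It is released, the robot is clear of it, and the job was handed in at 15.0 s of the 64 s allowed. I gripped the bare tube, tipped it up over its foot, and turned it to face the bay. Then I slid it between the wash bottle and the jar onto the pad.

**One fault, mended:** on the last forward slide the foot dragged and the tube pivoted about 18° in the pads. I lifted the tool 6 mm, gripped harder, turned the tube upright again and set it down. By calculation the foot's lowest point was under 10 mm off the bench during this; I did not measure that clearance directly.

**Last checks:**
- **Upright:** the tube's sides stay at the same x from 20 to 195 mm height, to about 1 mm.
- **On the pad:** the cylinder's axis is at about (0.656, -0.105), and I measured the pad centre as (0.652, -0.103). That leaves roughly 7 mm to the pad's rear edge, its tightest side. The rear edge itself is worked out from the front edge and the pad's given size.
- **Other things:** the jar, amber bottle and beaker read within about 3 mm of where they started in both views, and so does the wash bottle in the side view.
- **Disagreement:** the top view of the wash bottle differs by about 8 mm sideways, but the arm partly hid it (80 points seen against 242 before), so I trusted the side view.
- **Pictures:** I had used all 12 views before the final placing, so everything after the lean was checked by depth numbers only.

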